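# Seat a heat sink and pass the module under the height gauge

### The arm

A 7-joint arm with a two-finger parallel gripper is mounted at the origin on the work surface. World frame = base frame: x ahead of the robot, y to its left, z up, the work surface at z = 0. Lengths are in m, angles in degrees, forces in N, time in s.
With the tool pointing down it reaches from about 0.425 to 1.025 m from the base axis. Payload 9.4 kg.
Tool frame: the origin (TCP) lies on the centre line of the jaws, within the pads' length; the fingertips stand 17 mm ahead of it and the grasp point (between the pads) lies 2 mm behind it; z points along the fingers, y is the line along which they close (so a half turn about z gives the same grasp; the last joint's range is limited). The gripper opens to 93 mm and grips with 3 to 60 N. Pads are 15 mm wide; open, the fingers measure 128 mm over their backs; the gripper's body (75 mm by 188 mm) begins 65 mm behind the grasp point.
Start: joints at [68.715, 34.337, -0.143, 91.639, 0.103, 54.024, -4.572], TCP at [0.211, -0.694, 0.236] pointing down, gripper open.
Joint ranges: [-147.43, 147.43], [-19.82, 112.94], [-74.19, 73.91], [6.32, 146.72], [-59.91, 239.91], [6.04, 106.73], [-150.56, 150.56]. Speed limits (degrees/s): [127.2, 127.2, 172.46, 172.46, 180, 180, 180].

### API

Orientations are given as [roll, pitch, yaw] about the fixed x, y, z axes, in that order (R = Rz(yaw) Ry(pitch) Rx(roll)).
In Python, from bench import bot, eyes gives the robot as it stands.
- The arm moves only by the tool play_rows, never from a script. Its argument "plan" is a list of rows, each an object of numbers: "gripper": the finger opening in cm, from 0 to 9.3; "dx", "dy", "dz": the shift along the tool's x, y, z in cm; "ax", "ay", "az": the turn, a rotation vector about the tool's x, y, z in rad. A call has 1 to 12 rows; each row is the pose to reach, as a shift and turn from the pose commanded when the call began, along the tool's axes at that moment; what a row does not reach only later rows make up. A row lasts 1/8 s, in which the tool goes at most 62.5 mm and 10.7 degrees, less where a joint would pass 70% of its speed; a pose out of reach is approached as far as the arm can. A call with a gripper value outside its range is refused whole. The fingers move at their own pace and stop on an object; "newtons" is the grip in N (left out, the last holds). Time passes only in rows, so rows that repeat a pose let the fingers close. It gives the time, the measured TCP pose, the force, the opening and the grip force at its end, in the units of the state.
- bot.read_state(): the state, without advancing time (a new reading comes with each control period).
- eyes.snapshot(name): name is "scene" or "top" or "wrist"; returns the picture (420x560x3 uint8, blue, green, red); there is no depth.
- eyes.camera_info(name): a dict with "mtx" (3x3 intrinsics, pixels), "dist_coeffs" ([k1, k2, p1, p2, k3] as OpenCV has them; the pictures are not rectified), "R" (3x3) and "t" (3): a world point X has camera coordinates R X + t. Camera axes: x right, y down, z forward; pixel columns grow to the right and rows downward; lengths in m; the calibration is good to about 2 mm. A picture is of the moment at which its call begins: read the wrist's pose just before it. camera_info takes no time and is no camera call; for the wrist camera it gives the pose at the moment of the call.
- bot.job_done(): hands the job in; it is judged then, once.
The state is a dict: "time_s": time; "q": joint angles; "qd": joint speeds; "tau": joint torques, N m; "position": TCP position; "tool_rot": TCP orientation; "wrist_force": force on the tool from outside, world axes, zero at the start; "ft_torque": the same for the moment, N m; "opening": finger opening in m; "grasp_force": force on a finger pad.
Only numpy, scipy, OpenCV 4.12 (cv2) and the standard library are available. Lean on these libraries where they do the work, as an engineer would, in place of code of your own. Each camera call takes 0.05 s, during which the arm holds its last target. There are 200 camera calls.

### The job

The finned heat sink on the power module stands proud of its housing. Set the module flat in the lane of the height gauge, in front of the bridge bar, press the heat sink gently but fully home, then push the module along the lane under the bar until it is up against the end stop, and keep it pressed there for a second with a light steady push of about 8 N. Do not ram the bar, leave the module resting against the stop, and do not disturb the other things on the bench.

Things in the scene. Friction and masses are not known exactly. Their poses are not given: they have to be found in the camera images.
- gauge: Height gauge fixed to the bench: aluminium plate 275 x 110 x 12 mm with a straight lane along its x. Origin at bench height on the lane's centre line; plate from x = -150 (open entry) to +125 mm. Lane floor 12 mm above the bench. Two steel side fences along the lane, inner faces 62 mm apart, tops 22 mm above the bench, inner edges chamfered. Modules travel towards +x; z up.
- bar: Fixed dark steel bridge bar across the lane on two posts (86 mm apart inside), 20 mm along the lane, 14 mm high. Origin: centre of its underside, at x = +40 mm on the gauge, 56 mm above the bench, 44 mm above the lane floor; top 70 mm above the bench. Axes as the gauge. Over 10 N between module and bar is ramming.
- stop: Rigid steel end stop of the lane, 14 x 60 x 26 mm. Origin: middle of the lower edge of its face towards the entry, at x = +100 mm on the gauge, at lane floor height. A module up against it has its centre at x = +50 mm on the gauge, and its last 30 mm stick out before the bar. Over 25 N on it is too much.
- module: Loose power module: black plastic housing 100 (its x) x 56 (y) x 30 mm (z) with a finned heat sink on top; origin at the centre of the underside; 0.3 to 0.45 kg in all. Grip the housing across its 56 mm width, above fence height. Either end may go first. With the sink home it is 42 mm high and clears the bar by 2 mm.
- sink: Finned aluminium heat sink 84 x 44 x 12 mm on the module, in stiff friction clips: moves only up and down on the housing and stays where left. Origin: centre of its underside, 30 mm above the module's origin when fully home; starts 4 to 8 mm higher and would catch on the bar. Yields to a slow push of about 10 N, then a hard stop at home. Over 40 N breaks the clips.
- spare: Bystander: like the module (100 x 56 x 30 mm) but with no heat sink; loose. Origin underside centre.
- tape: Bystander: brown roll of tape, 90 mm across, 25 mm high, lying flat.
- spool: Bystander: yellow plastic solder-wire spool, 44 mm across, 40 mm high, upright.
- driver: Bystander: screwdriver lying along its x, beside the gauge on the far side.
- bottle: Bystander: small white bottle with red cap, 48 mm across, 110 mm high.
- phone: Bystander: black phone, 75 x 150 x 9 mm, lying flat.
- remote: Bystander: grey remote control, 150 x 45 x 18 mm, lying flat.
Not all that is in view belongs to the job. Leave any green or turquoise look-alike of the module alone.

How it is judged (in metres and radians):
On the way, in this order (a step that is already met when the one before it is completed fails the run):
1. the module lies flat in the lane, wholly in front of the bar, with its heat sink fully home (within 1.2 mm) (z of sink in the frame of module below 0.0312 m and x of module in the frame of gauge between -0.125 and -0.02 m and y of module in the frame of gauge between -0.005 and 0.005 m and z of module in the frame of gauge between 0.0105 and 0.014 m and angle between module's own z axis and vertical below 0.03 rad and angle between the x axis of module and the x axis of gauge, either way round below 0.1 rad), for 0.2 s.
2. with the sink home, the module is under the bar and pressed against the end stop with 3 to 16 N for 0.4 s (contact force between module and stop between 3 and 16 N and x of module in the frame of gauge above 0.0475 m and z of sink in the frame of module below 0.0312 m and y of module in the frame of gauge between -0.005 and 0.005 m and z of module in the frame of gauge between 0.0105 and 0.014 m and angle between module's own z axis and vertical below 0.03 rad and angle between the x axis of module and the x axis of gauge, either way round below 0.1 rad), for 0.4 s.
At the end, for the whole second after the job is handed in: The module rests flat in the lane under the bar, its leading end within 2.5 mm of the end stop, within 5 mm of the lane's centre line and straight in it, its heat sink within 1.2 mm of fully home, at rest (x of module in the frame of gauge above 0.0475 m and z of sink in the frame of module below 0.0312 m and y of module in the frame of gauge between -0.005 and 0.005 m and z of module in the frame of gauge between 0.0105 and 0.014 m and angle between module's own z axis and vertical below 0.03 rad and angle between the x axis of module and the x axis of gauge, either way round below 0.1 rad and linear speed of module below 0.01 m/s); the robot touches nothing.
It fails at once if the module rams the bridge bar (over 10 N) (contact force between module and bar above 10 N).
It fails at once if the heat sink is pressed with over 40 N (contact force between anything else and sink above 40 N).
It fails at once if the module is pushed against the stop with over 25 N (contact force between module and stop above 25 N).
It fails at once if a bystander is moved by more than 15 mm (distance of any of spare, tape, spool, driver, bottle, phone, remote from where it was at the start of the episode above 0.015 m).
It also fails if it takes over 72 s, if anything falls off the work surface, if the arm or the gripper's body presses on something with over 40 N, if the wrist force passes 120 N, or if a joint passes its speed limit or range.

## Working session

There is one attempt and no reset: what is moved stays moved. The work goes in short steps, Python scripts to look and compute and a tool call to move; the robot and the scene stay as the last step left them, time stands still between calls to the robot, and variables do not carry over. Pictures are saved under pics/ and viewed, at most 10 in all, crops included, and the job is handed in when it is done.

Besides the shell and the picture viewer there is one more tool, called after "Emit:" in YAML: its name, and indented under it one key for each argument. play_rows: Moves the arm, as the interface text tells. Its arguments: {"type":"object","properties":{"plan":{"type":"array","items":{"type":"object","properties":{"gripper":{"type":"number"},"dx":{"type":"number"},"dy":{"type":"number"},"dz":{"type":"number"},"ax":{"type":"number"},"ay":{"type":"number"},"az":{"type":"number"}}}},"newtons":{"type":"number"}},"required":["plan"]}

```bash
mkdir -p pics; python3 - <<'E'
from bench import bot, eyes
import cv2
s=bot.read_state(); print({k:s[k] for k in('time_s','position','tool_rot','wrist_force','opening')})
for n in('scene','top'):
    cv2.imwrite(f'pics/{n}0.png',eyes.snapshot(n))
    c=eyes.camera_info(n); print(n,c)
E
```

```text
{'time_s': 0.0, 'position': array([ 0.21050428, -0.69327317,  0.23474278]), 'tool_rot': array([-1.79908656e+02,  8.33801812e-03,  1.68952804e+01]), 'wrist_force': array([ 0.3276219 , -1.05671686, -0.60210553]), 'opening': 0.09284187234556784}
scene {'mtx': array([[429.35115636,   0.        , 276.02552654],
       [  0.        , 429.35115636, 205.58662166],
       [  0.        ,   0.        ,   1.        ]]), 'dist_coeffs': array([-0.05181274,  0.        ,  0.        ,  0.        ,  0.        ]), 'R': array([[-0.67303254,  0.7394354 , -0.01620156],
       [ 0.46116694,  0.402426  , -0.79080868],
       [-0.578232  , -0.5397116 , -0.61184895]]), 't': array([ 0.40614774, -0.1850447 ,  1.4132445 ])}
top {'mtx': array([[451.54897632,   0.        , 280.48053015],
       [  0.        , 451.54897632, 209.54070664],
       [  0.        ,   0.        ,   1.        ]]), 'dist_coeffs': array([-0.09336115,  0.        ,  0.        ,  0.        ,  0.        ]), 'R': array([[-0.01445011, -0.99978185,  0.01508126],
       [-0.98441772,  0.01158125, -0.17546402],
       [ 0.17525109, -0.01738173, -0.98437032]]), 't': array([-0.04557712,  0.56981477,  1.17187026])}
```

View pics/top0.png

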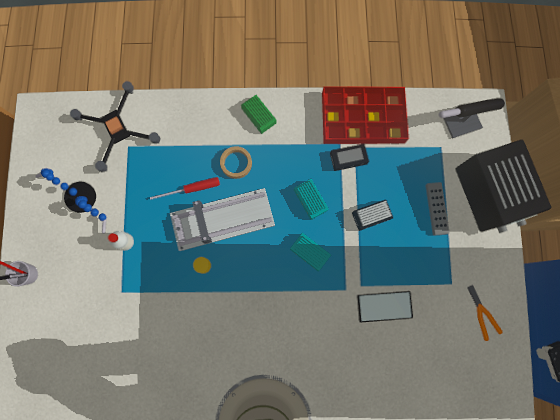

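View pics/scene0.png

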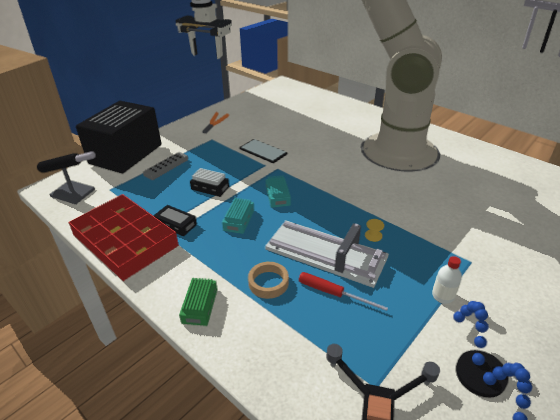

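The top view shows the module (black, silver sink) at about (373,214) and the gauge at about (222,218). The bar is at (195,222), so the entry is on the right end. The spare is at (349,157). The turquoise and green blocks are decoys.

```bash
cat > h.py <<'E'
import numpy as np, cv2
from bench import bot, eyes
def ray(c,px,z):
    """pixels -> world points on plane(s) z"""
    u=cv2.undistortPoints(np.array(px,float).reshape(-1,1,2),c['mtx'],c['dist_coeffs']).reshape(-1,2)
    d=np.c_[u,np.ones(len(u))]@c['R']; o=-c['R'].T@c['t']
    return o+d*((np.asarray(z)-o[2])/d[:,2])[:,None]
def proj(c,X):
    return cv2.projectPoints(np.array(X,float).reshape(-1,1,3),cv2.Rodrigues(c['R'])[0],c['t'],c['mtx'],c['dist_coeffs'])[0].reshape(-1,2)
E
python3 - <<'E'
import cv2,numpy as np
im=cv2.imread('pics/top0.png')
a=cv2.resize(im[180:260,160:285],None,fx=4.8,fy=4.8,interpolation=cv2.INTER_CUBIC)[:, :600]
b=cv2.resize(im[190:240,345:400],None,fx=4,fy=4,interpolation=cv2.INTER_CUBIC)
o=np.zeros((600,600,3),np.uint8); o[:384]=a[:384]; o[390:590,:220]=b
cv2.imwrite('pics/crop0.png',o)
E
```

```text
(no output)
```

View pics/crop0.png

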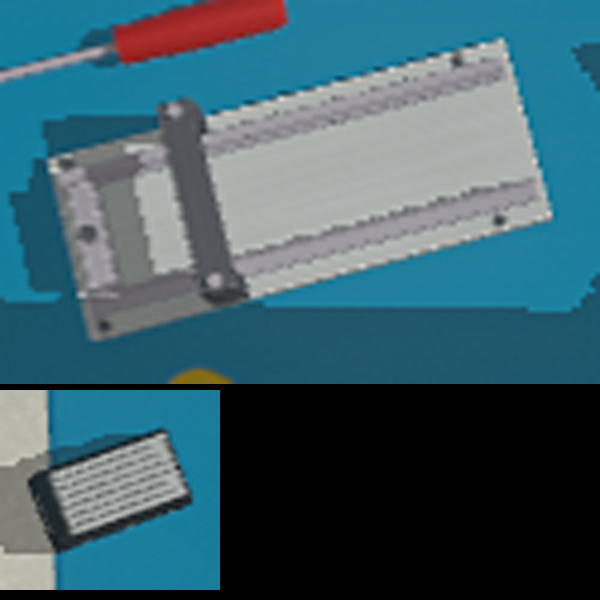

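```bash
python3 - <<'E'
from h import *
c=eyes.camera_info('top')
g=np.array([[50,158],[503,40],[551,215],[95,340]])/4.8+[160,180]
G=ray(c,g,[.012]*4); print(G.round(4))
ent=(G[1]+G[2])/2; end=(G[0]+G[3])/2; d=end-ent; print('len',np.hypot(*d[:2]),'wid',np.linalg.norm(G[1]-G[2]),np.linalg.norm(G[0]-G[3]))
u=d/np.linalg.norm(d); print('gauge yaw',np.degrees(np.arctan2(u[1],u[0])),'origin',(ent+end)/2+u*0.0125)
m=(np.array([[52,475],[163,432],[190,492],[72,535]])-[0,390])/4+[345,190]
M=ray(c,m,[.048]*4); print(M.round(4)); 
e=(M[0]+M[3]-M[1]-M[2])/2; print('mod',M.mean(0),np.linalg.norm(e),'yaw',np.degrees(np.arctan2(e[1],e[0])))
for n,p in dict(spare=(349,157),tur1=(311,198),tur2=(311,251),spool=(202,265),tape=(236,162)).items(): print(n,ray(c,[p],[.02]))
w=eyes.camera_info('wrist'); s=bot.read_state(); R=w['R'];print('wristcam pos',-R.T@w['t'],'fwd',R[2],w['mtx'])
from scipy.spatial.transform import Rotation as Ro
T=Ro.from_euler('xyz',s['tool_rot'],degrees=True).as_matrix(); print(T.round(3)); print('cam in tool',T.T@(-R.T@w['t']-s['position']), (R@T).round(3))
E
```

```text
[[ 0.5701  0.2542  0.012 ]
 [ 0.6373 -0.0104  0.012 ]
 [ 0.5332 -0.0373  0.012 ]
 [ 0.4638  0.2254  0.012 ]]
len 0.2723538774660066 wid 0.10747526777037604 0.11015965321087726
gauge yaw 104.5273546842524 origin [0.547954   0.12006963 0.012     ]
[[ 0.5624 -0.2644  0.048 ]
 [ 0.5915 -0.3427  0.048 ]
 [ 0.5495 -0.3591  0.048 ]
 [ 0.521  -0.2763  0.048 ]]
mod [ 0.55610262 -0.31061387  0.048     ] 0.08555365872049403 yaw 109.65780730648787
spare [[ 0.72454798 -0.25123842  0.02      ]]
tur1 [[ 0.60638187 -0.1393302   0.02      ]]
tur2 [[ 0.4583604  -0.13549268  0.02      ]]
spool [[0.42385698 0.16221902 0.02      ]]
tape [[0.7128195  0.07036764 0.02      ]]
wristcam pos [ 0.27565118 -0.67330932  0.3834647 ] fwd [-0.23645965 -0.07154324 -0.96900382] [[373.77639505   0.         279.77549068]
 [  0.         373.77639505 213.11755651]
 [  0.           0.           1.        ]]
[[ 0.957  0.291 -0.001]
 [ 0.291 -0.957  0.001]
 [-0.    -0.001 -1.   ]]
cam in tool [ 0.06812628 -0.00045186 -0.14861708] [[ 0.     1.    -0.001]
 [-0.969 -0.    -0.247]
 [-0.247  0.001  0.969]]
```

```bash
cat >> h.py <<'E'
from scipy.spatial.transform import Rotation as Ro
def plan(p,yaw):
    """shift (cm) and turn (rad) in tool axes from the measured pose to p, tool down at yaw deg"""
    s=bot.read_state(); T=Ro.from_euler('xyz',s['tool_rot'],degrees=True); G=Ro.from_euler('xyz',[180,0,yaw],degrees=True)
    print('t',round(s['time_s'],2),'now',s['position'].round(4),s['tool_rot'].round(2),'F',s['wrist_force'].round(2),'open',round(s['opening'],4))
    print('d cm',(T.inv().apply(np.array(p)-s['position'])*100).round(2),'a rad',(T.inv()*G).as_rotvec().round(4))
E
python3 -c "
from h import *
plan([.556,-.311,.2],109.7)"
```

```text
t 0.1 now [ 0.2105 -0.6934  0.2349] [-1.7992e+02  1.0000e-02  1.6900e+01] F [-0.37  0.21  0.07] open 0.0928
d cm [ 44.17 -26.54   3.51] a rad [-1.2000e-03 -1.0000e-03 -1.6198e+00]
```

Emit:
play_rows:
  plan:
    - {"dx":22,"dy":-13.3,"dz":1,"az":-0.81}
    - {"dx":44.2,"dy":-26.5,"dz":3.5,"az":-1.62}
    - {"dx":44.2,"dy":-26.5,"dz":3.5,"az":-1.62}
    - {"dx":44.2,"dy":-26.5,"dz":3.5,"az":-1.62}
    - {"dx":44.2,"dy":-26.5,"dz":3.5,"az":-1.62}
    - {"dx":44.2,"dy":-26.5,"dz":3.5,"az":-1.62}
    - {"dx":44.2,"dy":-26.5,"dz":3.5,"az":-1.62}
    - {"dx":44.2,"dy":-26.5,"dz":3.5,"az":-1.62}
    - {"dx":44.2,"dy":-26.5,"dz":3.5,"az":-1.62}
    - {"dx":44.2,"dy":-26.5,"dz":3.5,"az":-1.62}
    - {"dx":44.2,"dy":-26.5,"dz":3.5,"az":-1.62}
    - {"dx":44.2,"dy":-26.5,"dz":3.5,"az":-1.62}

```text
$.plan[0]: bad value
```

```bash
python3 -c "
from h import *
plan([.556,-.311,.2],109.7)
cv2.imwrite('pics/w1.png',eyes.snapshot('wrist'))
c=eyes.camera_info('wrist')
np.savez('pics/w1.npz',**c)"
```

```text
t 0.1 now [ 0.2105 -0.6934  0.2349] [-1.7992e+02  1.0000e-02  1.6900e+01] F [-0.37  0.21  0.07] open 0.0928
d cm [ 44.17 -26.54   3.51] a rad [-1.2000e-03 -1.0000e-03 -1.6198e+00]
```

View pics/w1.png

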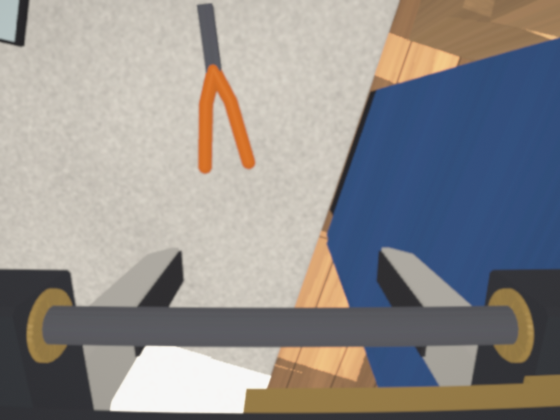

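The call was refused, so all fields are probably required. The picture is still the start pose: pliers at (220,90) and fingertips at rows 255-300, with tool +x pointing up in the image.

Emit:
play_rows:
  plan:
    - {"gripper":9.3,"dx":22,"dy":-11,"dz":1,"ax":0,"ay":0,"az":-0.81}
    - {"gripper":9.3,"dx":44.4,"dy":-21.6,"dz":3.5,"ax":0,"ay":0,"az":-1.62}
    - {"gripper":9.3,"dx":44.4,"dy":-21.6,"dz":3.5,"ax":0,"ay":0,"az":-1.62}
    - {"gripper":9.3,"dx":44.4,"dy":-21.6,"dz":3.5,"ax":0,"ay":0,"az":-1.62}
    - {"gripper":9.3,"dx":44.4,"dy":-21.6,"dz":3.5,"ax":0,"ay":0,"az":-1.62}
    - {"gripper":9.3,"dx":44.4,"dy":-21.6,"dz":3.5,"ax":0,"ay":0,"az":-1.62}
    - {"gripper":9.3,"dx":44.4,"dy":-21.6,"dz":3.5,"ax":0,"ay":0,"az":-1.62}
    - {"gripper":9.3,"dx":44.4,"dy":-21.6,"dz":3.5,"ax":0,"ay":0,"az":-1.62}
    - {"gripper":9.3,"dx":44.4,"dy":-21.6,"dz":3.5,"ax":0,"ay":0,"az":-1.62}
    - {"gripper":9.3,"dx":44.4,"dy":-21.6,"dz":3.5,"ax":0,"ay":0,"az":-1.62}
    - {"gripper":9.3,"dx":44.4,"dy":-21.6,"dz":3.5,"ax":0,"ay":0,"az":-1.62}
    - {"gripper":9.3,"dx":44.4,"dy":-21.6,"dz":3.5,"ax":0,"ay":0,"az":-1.62}
  newtons: 20

```text
time_s: 1.65
position: [0.5721, -0.359, 0.2007]
tool_rot: [-180.0, 0.0, 109.5]
wrist_force: [-0.4, -0.6, 0.1]
opening: 0.0927
grasp_force: 0.0
```

```bash
python3 -c "
from h import *
plan([.556,-.311,.2],109.7)
c=eyes.camera_info('wrist')
cv2.imwrite('pics/w2.png',eyes.snapshot('wrist'))
np.savez('pics/w2.npz',**c)"
```

```text
t 1.65 now [ 0.5721 -0.359   0.2007] [-1.7998e+02  2.0000e-02  1.0954e+02] F [-0.41 -0.56  0.08] open 0.0927
d cm [5.06 0.09 0.07] a rad [-0.0004  0.0003 -0.0029]
```

View pics/w2.png

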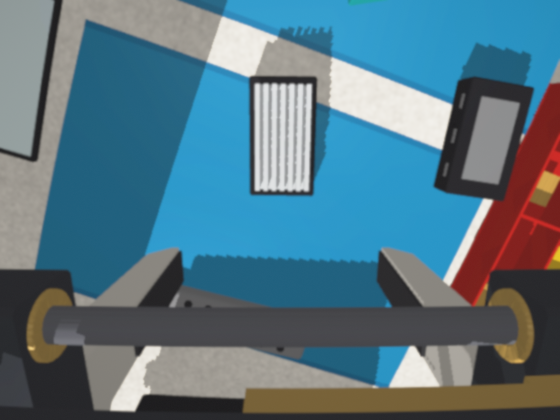

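The module is centred at about (283,135), aligned to about 1°, with the sink at (283,137).

```bash
python3 - <<'E'
from h import *
c=dict(np.load('pics/w2.npz')); im=cv2.imread('pics/w2.png')
# dark housing: contour of dark-and-unsaturated plus sink in ROI
r=im[60:210,235:330]; mx=r.max(2); blk=(mx<60)
n,l,st,ce=cv2.connectedComponentsWithStats(blk.astype(np.uint8)); k=1+st[1:,4].argmax(); print(st[k])
ct=max(cv2.findContours((l==k).astype(np.uint8),cv2.RETR_EXTERNAL,cv2.CHAIN_APPROX_NONE)[0],key=len)
b=cv2.boxPoints(cv2.minAreaRect(ct))+[235,60]; print(b)
for z in (.03,):
    P=ray(c,b,[z]*4); print(P.round(4)); print(P.mean(0), [np.linalg.norm(P[i]-P[i-1]).round(4) for i in range(4)])
    for i in range(4):
        e=P[i]-P[i-1]; print(np.degrees(np.arctan2(e[1],e[0])))
w=((r.min(2)>120)|((mx<150)&(mx-r.min(2)<30)&(mx>60)))
s=cv2.morphologyEx((r.min(2)>110).astype(np.uint8),cv2.MORPH_CLOSE,np.ones((5,5)))
n,l,st,ce=cv2.connectedComponentsWithStats(s); k=min(range(1,n),key=lambda i:abs(ce[i]-[48,77]).sum()); print(st[k])
ct=max(cv2.findContours((l==k).astype(np.uint8),cv2.RETR_EXTERNAL,cv2.CHAIN_APPROX_NONE)[0],key=len)
b=cv2.boxPoints(cv2.minAreaRect(ct))+[235,60]; P=ray(c,b,[.048]*4); print(b,P.mean(0),[np.linalg.norm(P[i]-P[i-1]).round(4) for i in range(4)])
E
```

```text
[ 16  17  65 117 775]
[[251.  77.]
 [315.  77.]
 [315. 193.]
 [251. 193.]]
[[ 0.5163 -0.2717  0.03  ]
 [ 0.5653 -0.2543  0.03  ]
 [ 0.5994 -0.3442  0.03  ]
 [ 0.5469 -0.3628  0.03  ]]
[ 0.55697837 -0.30822931  0.03      ] [np.float64(0.0961), np.float64(0.052), np.float64(0.0961), np.float64(0.0557)]
108.55306400452893
19.576546239920642
-69.2242733132874
-160.4541043600487
[  19   23   58  109 6175]
[[254.  83.]
 [311.  83.]
 [311. 191.]
 [254. 191.]] [ 0.55660334 -0.30885925  0.048     ] [np.float64(0.0846), np.float64(0.0438), np.float64(0.0846), np.float64(0.0468)]
```

Emit:
play_rows:
  plan:
    - {"gripper":9.3,"dx":5.2,"dy":0.2,"dz":3,"ax":0,"ay":0,"az":0}
    - {"gripper":9.3,"dx":5.2,"dy":0.2,"dz":7,"ax":0,"ay":0,"az":0}
    - {"gripper":9.3,"dx":5.2,"dy":0.2,"dz":11,"ax":0,"ay":0,"az":0}
    - {"gripper":9.3,"dx":5.2,"dy":0.2,"dz":14.5,"ax":0,"ay":0,"az":0}
    - {"gripper":9.3,"dx":5.2,"dy":0.2,"dz":16.5,"ax":0,"ay":0,"az":0}
    - {"gripper":9.3,"dx":5.2,"dy":0.2,"dz":16.9,"ax":0,"ay":0,"az":0}
    - {"gripper":5,"dx":5.2,"dy":0.2,"dz":16.9,"ax":0,"ay":0,"az":0}
    - {"gripper":5,"dx":5.2,"dy":0.2,"dz":16.9,"ax":0,"ay":0,"az":0}
    - {"gripper":5,"dx":5.2,"dy":0.2,"dz":16.9,"ax":0,"ay":0,"az":0}
    - {"gripper":5,"dx":5.2,"dy":0.2,"dz":16.9,"ax":0,"ay":0,"az":0}
    - {"gripper":5,"dx":5.2,"dy":0.2,"dz":16.9,"ax":0,"ay":0,"az":0}
    - {"gripper":5,"dx":5.2,"dy":0.2,"dz":16.9,"ax":0,"ay":0,"az":0}
  newtons: 25

```text
time_s: 3.2
position: [0.5569, -0.3087, 0.0321]
tool_rot: [-180.0, 0.0, 109.7]
wrist_force: [-1.3, 0.3, 5.8]
opening: 0.0554
grasp_force: 25.0
```

```bash
python3 -c "
from h import *
plan([.5568,-.3087,.15],109.5)"
```

```text
t 3.2 now [ 0.5569 -0.3087  0.0321] [-1.7998e+02  3.0000e-02  1.0969e+02] F [-1.29  0.33  5.78] open 0.0554
d cm [-0.000e+00 -1.000e-02 -1.179e+01] a rad [-0.0004  0.0004  0.0032]
```

Emit:
play_rows:
  plan:
    - {"gripper":5,"dx":0,"dy":0,"dz":-3,"ax":0,"ay":0,"az":0}
    - {"gripper":5,"dx":0,"dy":0,"dz":-8,"ax":0,"ay":0,"az":0}
    - {"gripper":5,"dx":1.5,"dy":1,"dz":-13,"ax":0,"ay":0,"az":0}
    - {"gripper":5,"dx":5,"dy":3,"dz":-16,"ax":0,"ay":0,"az":0.03}
    - {"gripper":5,"dx":9,"dy":5.6,"dz":-17,"ax":0,"ay":0,"az":0.06}
    - {"gripper":5,"dx":13,"dy":8,"dz":-17,"ax":0,"ay":0,"az":0.09}
    - {"gripper":5,"dx":17,"dy":10.5,"dz":-17,"ax":0,"ay":0,"az":0.09}
    - {"gripper":5,"dx":18.5,"dy":11.4,"dz":-17,"ax":0,"ay":0,"az":0.09}
    - {"gripper":5,"dx":18.8,"dy":11.6,"dz":-17,"ax":0,"ay":0,"az":0.09}
    - {"gripper":5,"dx":18.8,"dy":11.6,"dz":-17,"ax":0,"ay":0,"az":0.09}
  newtons: 25

```text
time_s: 4.45
position: [0.6024, -0.0938, 0.2012]
tool_rot: [-179.9, 0.0, 104.5]
wrist_force: [0.2, -0.4, -4.8]
opening: 0.0557
grasp_force: 25.0
```

```bash
python3 -c "
from h import *
plan([.603,-.093,.2],104.5)
c=eyes.camera_info('wrist')
cv2.imwrite('pics/w3.png',eyes.snapshot('wrist'))
np.savez('pics/w3.npz',**c)"
```

```text
t 4.45 now [ 0.6024 -0.0938  0.2012] [-1.7994e+02  3.0000e-02  1.0448e+02] F [ 0.19 -0.35 -4.78] open 0.0557
d cm [0.06 0.07 0.12] a rad [-0.0011  0.0005 -0.0004]
```

View pics/w3.png

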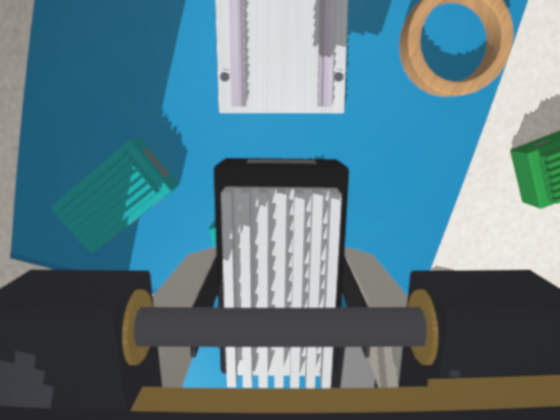

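The module is held straight. Gauge entry edge is at row 112, columns 219–346; the fence inner edges are at about columns 246 and 318.

```bash
python3 - <<'E'
from h import *
c=dict(np.load('pics/w3.npz')); im=cv2.imread('pics/w3.png').astype(int)
# plate: red channel high vs blue mat; edges per row with subpixel crossing
L=[];Rr=[]
for y in range(5,105,5):
    r=im[y,:,2]; th=115
    a=next(x for x in range(195,240) if r[x]>=th); L.append((a-1+(th-r[a-1])/(r[a]-r[a-1]),y))
    b=next(x for x in range(365,320,-1) if r[x]>=th) ; Rr.append((b+1-(th-r[b+1])/(r[b]-r[b+1]),y))
E_=[]
for x in range(230,340,10):
    col=im[:,x,2]; b=next(y for y in range(130,90,-1) if col[y]>=115); E_.append((x,b+.5))
PL,PR,PE=[ray(c,np.array(q),[.012]*len(q)) for q in (L,Rr,E_)]
for P in (PL,PR):
    v,_,_,_=[float(t) for t in cv2.fitLine(P[:,:2].astype(np.float32),cv2.DIST_HUBER,0,.001,.001).ravel()][:4] if 0 else (0,0,0,0)
    f=cv2.fitLine(P[:,:2].astype(np.float32),cv2.DIST_HUBER,0,.0001,.0001).ravel(); print('line',f, np.degrees(np.arctan2(f[1],f[0])))
print(L[::6],Rr[::6],E_[::5])
fl=cv2.fitLine(PE[:,:2].astype(np.float32),cv2.DIST_HUBER,0,.0001,.0001).ravel(); print('entry',fl,np.degrees(np.arctan2(fl[1],fl[0])))
# lane inner edges along tool
print(im[60,222:345].sum(1).tolist())
E
```

```text
line [ 0.24889535 -0.96853036  0.51925963  0.01128492] -75.587845
line [ 0.2653254  -0.96415895  0.6245151   0.04391185] -74.61371
[(np.float64(214.56603773584905), 5), (np.float64(215.625), 35), (np.float64(216.6), 65), (np.float64(217.3548387096774), 95)] [(np.float64(346.68), 5), (np.float64(345.6666666666667), 35), (np.float64(345.85), 65), (np.float64(344.75409836065575), 95)] [(230, 113.5), (280, 113.5), (330, 113.5)]
entry [ 0.96818465  0.25023684  0.58108205 -0.02479111] 14.491527
[654, 655, 656, 658, 660, 662, 658, 648, 625, 609, 604, 603, 607, 610, 610, 598, 583, 561, 532, 496, 472, 473, 463, 438, 445, 497, 581, 642, 658, 662, 665, 668, 668, 666, 663, 663, 666, 668, 668, 662, 662, 663, 663, 660, 656, 656, 660, 661, 661, 662, 665, 665, 665, 666, 664, 667, 667, 665, 661, 656, 655, 656, 657, 656, 656, 657, 660, 659, 661, 662, 664, 666, 668, 663, 659, 657, 660, 661, 658, 657, 661, 662, 659, 654, 657, 662, 663, 662, 659, 662, 662, 660, 658, 654, 650, 630, 583, 566, 554, 528, 496, 499, 545, 585, 597, 599, 610, 621, 629, 623, 592, 538, 511, 546, 613, 656, 666, 662, 658, 659, 664, 660, 636]
```

Emit:
play_rows:
  plan:
    - {"gripper":5,"dx":4,"dy":-0.1,"dz":2,"ax":0,"ay":0,"az":0}
    - {"gripper":5,"dx":8,"dy":-0.1,"dz":4,"ax":0,"ay":0,"az":0}
    - {"gripper":5,"dx":12,"dy":-0.1,"dz":7,"ax":0,"ay":0,"az":0}
    - {"gripper":5,"dx":14,"dy":-0.1,"dz":10,"ax":0,"ay":0,"az":0}
    - {"gripper":5,"dx":14.7,"dy":-0.1,"dz":12,"ax":0,"ay":0,"az":0}
    - {"gripper":5,"dx":14.7,"dy":-0.1,"dz":13.5,"ax":0,"ay":0,"az":0}
    - {"gripper":5,"dx":14.7,"dy":-0.1,"dz":14,"ax":0,"ay":0,"az":0}
    - {"gripper":5,"dx":14.7,"dy":-0.1,"dz":14,"ax":0,"ay":0,"az":0}
  newtons: 25

```text
time_s: 5.5
position: [0.5652, 0.0487, 0.0617]
tool_rot: [-180.0, 0.0, 104.5]
wrist_force: [-0.4, -0.2, -4.5]
opening: 0.0557
grasp_force: 25.0
```

```bash
python3 -c "
from h import *
plan([.5649,.0482,.0445],104.55)"
```

```text
t 5.5 now [0.5652 0.0487 0.0617] [-1.8000e+02  2.0000e-02  1.0447e+02] F [-0.36 -0.17 -4.49] open 0.0557
d cm [-0.04 -0.05  1.72] a rad [-0.0001  0.0004 -0.0013]
```

Emit:
play_rows:
  plan:
    - {"gripper":5,"dx":0,"dy":-0.04,"dz":0.3,"ax":0,"ay":0,"az":0}
    - {"gripper":5,"dx":0,"dy":-0.04,"dz":0.6,"ax":0,"ay":0,"az":0}
    - {"gripper":5,"dx":0,"dy":-0.04,"dz":0.9,"ax":0,"ay":0,"az":0}
    - {"gripper":5,"dx":0,"dy":-0.04,"dz":1.15,"ax":0,"ay":0,"az":0}
    - {"gripper":5,"dx":0,"dy":-0.04,"dz":1.35,"ax":0,"ay":0,"az":0}
    - {"gripper":5,"dx":0,"dy":-0.04,"dz":1.5,"ax":0,"ay":0,"az":0}
    - {"gripper":5,"dx":0,"dy":-0.04,"dz":1.6,"ax":0,"ay":0,"az":0}
  newtons: 25

```text
time_s: 6.38
position: [0.5646, 0.0497, 0.0455]
tool_rot: [-180.0, -0.0, 104.6]
wrist_force: [-0.4, -0.0, -3.7]
opening: 0.0558
grasp_force: 25.0
```

Emit:
play_rows:
  plan:
    - {"gripper":5,"dx":0,"dy":0,"dz":0.08,"ax":0,"ay":0,"az":0}
    - {"gripper":5,"dx":0,"dy":0,"dz":0.14,"ax":0,"ay":0,"az":0}
    - {"gripper":5,"dx":0,"dy":0,"dz":0.14,"ax":0,"ay":0,"az":0}
  newtons: 25

```text
time_s: 6.75
position: [0.5645, 0.0496, 0.0442]
tool_rot: [-180.0, -0.0, 104.6]
wrist_force: [-0.1, 0.0, -3.6]
opening: 0.0555
grasp_force: 25.0
```

Emit:
play_rows:
  plan:
    - {"gripper":5,"dx":0,"dy":0,"dz":0.05,"ax":0,"ay":0,"az":0}
    - {"gripper":5,"dx":0,"dy":0,"dz":0.1,"ax":0,"ay":0,"az":0}
    - {"gripper":5,"dx":0,"dy":0,"dz":0.1,"ax":0,"ay":0,"az":0}
  newtons: 25

```text
time_s: 7.12
position: [0.5646, 0.0496, 0.044]
tool_rot: [180.0, 0.0, 104.6]
wrist_force: [-2.1, -0.1, 8.0]
opening: 0.0556
grasp_force: 25.0
```

Emit:
play_rows:
  plan:
    - {"gripper":7.5,"dx":0,"dy":0,"dz":-0.1,"ax":0,"ay":0,"az":0}
    - {"gripper":7.5,"dx":0,"dy":0,"dz":-0.1,"ax":0,"ay":0,"az":0}
    - {"gripper":7.5,"dx":0,"dy":0,"dz":-0.1,"ax":0,"ay":0,"az":0}
    - {"gripper":7.5,"dx":0,"dy":0,"dz":-2,"ax":0,"ay":0,"az":0}
    - {"gripper":7.5,"dx":0,"dy":0,"dz":-6,"ax":0,"ay":0,"az":0}
    - {"gripper":0.5,"dx":-2,"dy":0,"dz":-10,"ax":0,"ay":0,"az":0}
    - {"gripper":0.5,"dx":-6,"dy":0,"dz":-12,"ax":0,"ay":0,"az":0}
    - {"gripper":0.5,"dx":-8,"dy":0,"dz":-12,"ax":0,"ay":0,"az":0}
    - {"gripper":0.5,"dx":-8,"dy":0,"dz":-12,"ax":0,"ay":0,"az":0}
  newtons: 25

```text
time_s: 8.25
position: [0.5843, -0.0292, 0.1622]
tool_rot: [-179.9, -0.0, 104.4]
wrist_force: [0.1, -0.2, 0.3]
opening: 0.0393
grasp_force: 0.0
```

```bash
python3 -c "
from h import *
plan([.5646,.0496,.085],104.6)
c=eyes.camera_info('wrist')
cv2.imwrite('pics/w4.png',eyes.snapshot('wrist'))
np.savez('pics/w4.npz',**c)"
```

```text
t 8.25 now [ 0.5843 -0.0292  0.1622] [-179.93   -0.    104.39] F [ 0.08 -0.18  0.28] open 0.0393
d cm [8.13 0.06 7.72] a rad [-0.0012 -0.0001 -0.0037]
```

View pics/w4.png

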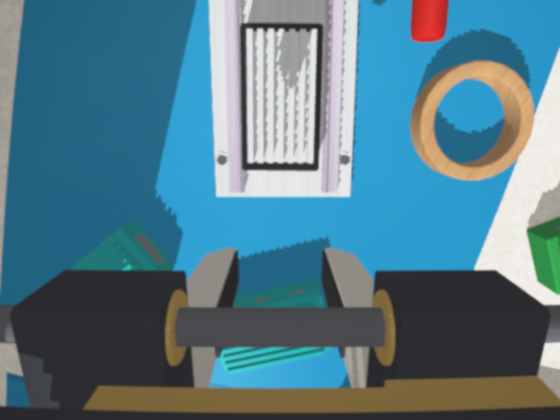

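The module lies straight in the lane, with its rear edge at row 170 and the plate entry at row 196.

Emit:
play_rows:
  plan:
    - {"gripper":0.5,"dx":4,"dy":0,"dz":2,"ax":0,"ay":0,"az":0}
    - {"gripper":0.5,"dx":8.1,"dy":0,"dz":4,"ax":0,"ay":0,"az":0}
    - {"gripper":0.5,"dx":8.1,"dy":0,"dz":6,"ax":0,"ay":0,"az":0}
    - {"gripper":0.5,"dx":8.1,"dy":0,"dz":7,"ax":0,"ay":0,"az":0}
    - {"gripper":0.5,"dx":8.1,"dy":0,"dz":7.5,"ax":0,"ay":0,"az":0}
    - {"gripper":0.5,"dx":8.1,"dy":0,"dz":7.5,"ax":0,"ay":0,"az":0}
    - {"gripper":0.5,"dx":8.1,"dy":0,"dz":7.5,"ax":0,"ay":0,"az":0}
  newtons: 25

```text
time_s: 9.18
position: [0.5646, 0.0503, 0.0887]
tool_rot: [180.0, 0.0, 104.5]
wrist_force: [-0.0, 1.1, 0.3]
opening: 0.0049
grasp_force: 0.0
```

Emit:
play_rows:
  plan:
    - {"gripper":0.5,"dx":0,"dy":0,"dz":0.3,"ax":0,"ay":0,"az":0}
    - {"gripper":0.5,"dx":0,"dy":0,"dz":0.6,"ax":0,"ay":0,"az":0}
    - {"gripper":0.5,"dx":0,"dy":0,"dz":0.8,"ax":0,"ay":0,"az":0}
    - {"gripper":0.5,"dx":0,"dy":0,"dz":0.9,"ax":0,"ay":0,"az":0}
    - {"gripper":0.5,"dx":0,"dy":0,"dz":0.95,"ax":0,"ay":0,"az":0}
    - {"gripper":0.5,"dx":0,"dy":0,"dz":1.0,"ax":0,"ay":0,"az":0}
    - {"gripper":0.5,"dx":0,"dy":0,"dz":1.05,"ax":0,"ay":0,"az":0}
    - {"gripper":0.5,"dx":0,"dy":0,"dz":1.1,"ax":0,"ay":0,"az":0}
    - {"gripper":0.5,"dx":0,"dy":0,"dz":1.15,"ax":0,"ay":0,"az":0}
    - {"gripper":0.5,"dx":0,"dy":0,"dz":1.2,"ax":0,"ay":0,"az":0}
  newtons: 25

```text
time_s: 10.42
position: [0.5644, 0.0506, 0.0767]
tool_rot: [180.0, 0.0, 104.6]
wrist_force: [-1.7, -0.5, 9.9]
opening: 0.0049
grasp_force: 4.8
```

Emit:
play_rows:
  plan:
    - {"gripper":0.5,"dx":0,"dy":0,"dz":0.05,"ax":0,"ay":0,"az":0}
    - {"gripper":0.5,"dx":0,"dy":0,"dz":0.1,"ax":0,"ay":0,"az":0}
    - {"gripper":0.5,"dx":0,"dy":0,"dz":0.15,"ax":0,"ay":0,"az":0}
    - {"gripper":0.5,"dx":0,"dy":0,"dz":0.2,"ax":0,"ay":0,"az":0}
    - {"gripper":0.5,"dx":0,"dy":0,"dz":0.25,"ax":0,"ay":0,"az":0}
    - {"gripper":0.5,"dx":0,"dy":0,"dz":0.3,"ax":0,"ay":0,"az":0}
    - {"gripper":0.5,"dx":0,"dy":0,"dz":0.35,"ax":0,"ay":0,"az":0}

```text
time_s: 11.3
position: [0.5643, 0.0506, 0.0734]
tool_rot: [180.0, 0.0, 104.6]
wrist_force: [-1.8, -1.1, 9.8]
opening: 0.0049
grasp_force: 4.8
```

Yielding at about 10 N; continue to the hard stop.

Emit:
play_rows:
  plan:
    - {"gripper":0.5,"dx":0,"dy":0,"dz":0.05,"ax":0,"ay":0,"az":0}
    - {"gripper":0.5,"dx":0,"dy":0,"dz":0.1,"ax":0,"ay":0,"az":0}
    - {"gripper":0.5,"dx":0,"dy":0,"dz":0.14,"ax":0,"ay":0,"az":0}
    - {"gripper":0.5,"dx":0,"dy":0,"dz":0.17,"ax":0,"ay":0,"az":0}
    - {"gripper":0.5,"dx":0,"dy":0,"dz":0.2,"ax":0,"ay":0,"az":0}

```text
time_s: 11.92
position: [0.5643, 0.0506, 0.0714]
tool_rot: [180.0, 0.0, 104.6]
wrist_force: [-1.9, 0.1, 8.5]
opening: 0.0048
grasp_force: 4.8
```

Emit:
play_rows:
  plan:
    - {"gripper":0.5,"dx":0,"dy":0,"dz":0.03,"ax":0,"ay":0,"az":0}
    - {"gripper":0.5,"dx":0,"dy":0,"dz":0.06,"ax":0,"ay":0,"az":0}
    - {"gripper":0.5,"dx":0,"dy":0,"dz":0.06,"ax":0,"ay":0,"az":0}

```text
time_s: 12.3
position: [0.5643, 0.0506, 0.0713]
tool_rot: [180.0, 0.0, 104.6]
wrist_force: [-4.3, -1.4, 15.8]
opening: 0.0053
grasp_force: 7.8
```

Emit:
play_rows:
  plan:
    - {"gripper":0.5,"dx":0,"dy":0,"dz":-0.5,"ax":0,"ay":0,"az":0}
    - {"gripper":0.5,"dx":0,"dy":0,"dz":-2.5,"ax":0,"ay":0,"az":0}
    - {"gripper":3,"dx":-3,"dy":0,"dz":-3,"ax":0,"ay":0,"az":0}
    - {"gripper":3,"dx":-6,"dy":0,"dz":-3,"ax":0,"ay":0,"az":0}
    - {"gripper":3,"dx":-7.8,"dy":0,"dz":-2.5,"ax":0,"ay":0,"az":0}
    - {"gripper":3,"dx":-7.8,"dy":0,"dz":-1,"ax":0,"ay":0,"az":0}
    - {"gripper":3,"dx":-7.8,"dy":0,"dz":1,"ax":0,"ay":0,"az":0}
    - {"gripper":3,"dx":-7.8,"dy":0,"dz":2.4,"ax":0,"ay":0,"az":0}
    - {"gripper":3,"dx":-7.8,"dy":0,"dz":2.8,"ax":0,"ay":0,"az":0}
    - {"gripper":3,"dx":-7.8,"dy":0,"dz":2.8,"ax":0,"ay":0,"az":0}

```text
time_s: 13.55
position: [0.5838, -0.0242, 0.0418]
tool_rot: [-180.0, -0.0, 104.6]
wrist_force: [0.6, -0.0, 0.8]
opening: 0.0297
grasp_force: 0.0
```

```bash
python3 -c "
from h import *
plan([.559*.96815+.25038*.0198,.559*.25038-.0198*.96815,.042],104.55)
cv2.imwrite('pics/s5.png',cv2.resize(eyes.snapshot('scene')[190:310,240:420],None,fx=4,fy=4,interpolation=cv2.INTER_CUBIC))"
```

```text
t 13.55 now [ 0.5838 -0.0242  0.0418] [-1.7997e+02 -2.0000e-02  1.0461e+02] F [ 0.55 -0.04  0.81] open 0.0297
d cm [14.98  0.02 -0.02] a rad [-0.0006 -0.0003  0.001 ]
```

View pics/s5.png

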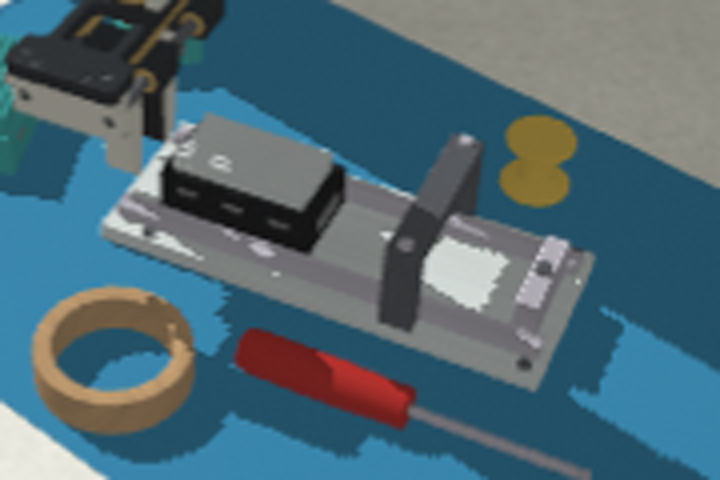

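The module is flat in the lane with the sink seated, at about (250,180) in the crop, and the fingers are behind it.

Emit:
play_rows:
  plan:
    - {"gripper":3,"dx":0.8,"dy":0,"dz":0,"ax":0,"ay":0,"az":0}
    - {"gripper":3,"dx":1.4,"dy":0,"dz":0,"ax":0,"ay":0,"az":0}
    - {"gripper":3,"dx":1.8,"dy":0,"dz":0,"ax":0,"ay":0,"az":0}
    - {"gripper":3,"dx":2.2,"dy":0,"dz":0,"ax":0,"ay":0,"az":0}
    - {"gripper":3,"dx":2.7,"dy":0,"dz":0,"ax":0,"ay":0,"az":0}
    - {"gripper":3,"dx":3.2,"dy":0,"dz":0,"ax":0,"ay":0,"az":0}
    - {"gripper":3,"dx":3.8,"dy":0,"dz":0,"ax":0,"ay":0,"az":0}
    - {"gripper":3,"dx":4.4,"dy":0,"dz":0,"ax":0,"ay":0,"az":0}
    - {"gripper":3,"dx":5,"dy":0,"dz":0,"ax":0,"ay":0,"az":0}
    - {"gripper":3,"dx":5.6,"dy":0,"dz":0,"ax":0,"ay":0,"az":0}
    - {"gripper":3,"dx":6.2,"dy":0,"dz":0,"ax":0,"ay":0,"az":0}

```text
time_s: 14.98
position: [0.5687, 0.0339, 0.0425]
tool_rot: [180.0, 0.1, 104.5]
wrist_force: [1.9, -5.1, 4.4]
opening: 0.03
grasp_force: 2.9
```

Emit:
play_rows:
  plan:
    - {"gripper":3,"dx":-0.3,"dy":0,"dz":0,"ax":0,"ay":0,"az":0}
    - {"gripper":3,"dx":-0.3,"dy":0,"dz":-0.1,"ax":0,"ay":0,"az":0}
    - {"gripper":3,"dx":0,"dy":0,"dz":-0.1,"ax":0,"ay":0,"az":0}
    - {"gripper":3,"dx":0.2,"dy":0,"dz":-0.1,"ax":0,"ay":0,"az":0}
    - {"gripper":3,"dx":0.5,"dy":0,"dz":-0.1,"ax":0,"ay":0,"az":0}
    - {"gripper":3,"dx":0.8,"dy":0,"dz":-0.1,"ax":0,"ay":0,"az":0}

```text
time_s: 15.72
position: [0.5662, 0.0429, 0.043]
tool_rot: [-180.0, 0.0, 104.5]
wrist_force: [1.7, -1.3, -0.3]
opening: 0.0299
grasp_force: 1.2
```

Emit:
play_rows:
  plan:
    - {"gripper":3,"dx":0.3,"dy":0,"dz":0,"ax":0,"ay":0,"az":0}
    - {"gripper":3,"dx":0.6,"dy":0,"dz":0,"ax":0,"ay":0,"az":0}
    - {"gripper":3,"dx":0.9,"dy":0,"dz":0,"ax":0,"ay":0,"az":0}
    - {"gripper":3,"dx":1.2,"dy":0,"dz":0,"ax":0,"ay":0,"az":0}
    - {"gripper":3,"dx":1.5,"dy":0,"dz":0,"ax":0,"ay":0,"az":0}
    - {"gripper":3,"dx":1.9,"dy":0,"dz":0,"ax":0,"ay":0,"az":0}
    - {"gripper":3,"dx":2.3,"dy":0,"dz":0,"ax":0,"ay":0,"az":0}

```text
time_s: 16.6
position: [0.5604, 0.0654, 0.0431]
tool_rot: [-180.0, -0.0, 104.6]
wrist_force: [0.4, -1.6, -1.1]
opening: 0.0302
grasp_force: 0.9
```

Emit:
play_rows:
  plan:
    - {"gripper":3,"dx":0.4,"dy":0,"dz":0,"ax":0,"ay":0,"az":0}
    - {"gripper":3,"dx":0.8,"dy":0,"dz":0,"ax":0,"ay":0,"az":0}
    - {"gripper":3,"dx":1.2,"dy":0,"dz":0,"ax":0,"ay":0,"az":0}
    - {"gripper":3,"dx":1.6,"dy":0,"dz":0,"ax":0,"ay":0,"az":0}
    - {"gripper":3,"dx":2.0,"dy":0,"dz":0,"ax":0,"ay":0,"az":0}
    - {"gripper":3,"dx":2.4,"dy":0,"dz":0,"ax":0,"ay":0,"az":0}
    - {"gripper":3,"dx":2.8,"dy":0,"dz":0,"ax":0,"ay":0,"az":0}
    - {"gripper":3,"dx":3.2,"dy":0,"dz":0,"ax":0,"ay":0,"az":0}
    - {"gripper":3,"dx":3.6,"dy":0,"dz":0,"ax":0,"ay":0,"az":0}
    - {"gripper":3,"dx":4.0,"dy":0,"dz":0,"ax":0,"ay":0,"az":0}

```text
time_s: 17.85
position: [0.5504, 0.1041, 0.0431]
tool_rot: [-180.0, 0.0, 104.6]
wrist_force: [1.4, -1.7, -1.0]
opening: 0.0299
grasp_force: 0.9
```

Emit:
play_rows:
  plan:
    - {"gripper":3,"dx":0.1,"dy":0,"dz":0,"ax":0,"ay":0,"az":0}
    - {"gripper":3,"dx":0.2,"dy":0,"dz":0,"ax":0,"ay":0,"az":0}
    - {"gripper":3,"dx":0.3,"dy":0,"dz":0,"ax":0,"ay":0,"az":0}
    - {"gripper":3,"dx":0.37,"dy":0,"dz":0,"ax":0,"ay":0,"az":0}
    - {"gripper":3,"dx":0.44,"dy":0,"dz":0,"ax":0,"ay":0,"az":0}
    - {"gripper":3,"dx":0.5,"dy":0,"dz":0,"ax":0,"ay":0,"az":0}

```text
time_s: 18.6
position: [0.5493, 0.1087, 0.0431]
tool_rot: [180.0, 0.0, 104.5]
wrist_force: [1.0, -2.6, -1.4]
opening: 0.0301
grasp_force: 1.2
```

Emit:
play_rows:
  plan:
    - {"gripper":3,"dx":0.04,"dy":0,"dz":0,"ax":0,"ay":0,"az":0}
    - {"gripper":3,"dx":0.08,"dy":0,"dz":0,"ax":0,"ay":0,"az":0}
    - {"gripper":3,"dx":0.12,"dy":0,"dz":0,"ax":0,"ay":0,"az":0}
    - {"gripper":3,"dx":0.16,"dy":0,"dz":0,"ax":0,"ay":0,"az":0}
    - {"gripper":3,"dx":0.2,"dy":0,"dz":0,"ax":0,"ay":0,"az":0}

```text
time_s: 19.23
position: [0.5487, 0.1106, 0.0431]
tool_rot: [-180.0, 0.0, 104.6]
wrist_force: [1.2, -2.9, 0.4]
opening: 0.0299
grasp_force: 1.3
```

Emit:
play_rows:
  plan:
    - {"gripper":3,"dx":0.04,"dy":0,"dz":0,"ax":0,"ay":0,"az":0}
    - {"gripper":3,"dx":0.08,"dy":0,"dz":0,"ax":0,"ay":0,"az":0}
    - {"gripper":3,"dx":0.12,"dy":0,"dz":0,"ax":0,"ay":0,"az":0}
    - {"gripper":3,"dx":0.16,"dy":0,"dz":0,"ax":0,"ay":0,"az":0}
    - {"gripper":3,"dx":0.2,"dy":0,"dz":0,"ax":0,"ay":0,"az":0}

```text
time_s: 19.85
position: [0.5482, 0.1125, 0.0431]
tool_rot: [-180.0, 0.0, 104.6]
wrist_force: [0.7, -2.8, 0.1]
opening: 0.03
grasp_force: 1.4
```

Emit:
play_rows:
  plan:
    - {"gripper":3,"dx":0.04,"dy":0,"dz":0,"ax":0,"ay":0,"az":0}
    - {"gripper":3,"dx":0.08,"dy":0,"dz":0,"ax":0,"ay":0,"az":0}
    - {"gripper":3,"dx":0.12,"dy":0,"dz":0,"ax":0,"ay":0,"az":0}
    - {"gripper":3,"dx":0.15,"dy":0,"dz":0,"ax":0,"ay":0,"az":0}

```text
time_s: 20.35
position: [0.548, 0.1132, 0.0431]
tool_rot: [-180.0, 0.1, 104.5]
wrist_force: [2.0, -5.4, -0.8]
opening: 0.0299
grasp_force: 3.1
```

Emit:
play_rows:
  plan:
    - {"gripper":3,"dx":0.02,"dy":0,"dz":0,"ax":0,"ay":0,"az":0}
    - {"gripper":3,"dx":0.03,"dy":0,"dz":0,"ax":0,"ay":0,"az":0}
    - {"gripper":3,"dx":0.03,"dy":0,"dz":0,"ax":0,"ay":0,"az":0}

```text
time_s: 20.72
position: [0.548, 0.1132, 0.0431]
tool_rot: [-180.0, 0.1, 104.5]
wrist_force: [1.7, -6.5, 1.2]
opening: 0.0299
grasp_force: 3.2
```

Emit:
play_rows:
  plan:
    - {"gripper":3,"dx":0.02,"dy":0,"dz":0,"ax":0,"ay":0,"az":0}
    - {"gripper":3,"dx":0.03,"dy":0,"dz":0,"ax":0,"ay":0,"az":0}
    - {"gripper":3,"dx":0.03,"dy":0,"dz":0,"ax":0,"ay":0,"az":0}
    - {"gripper":3,"dx":0.03,"dy":0,"dz":0,"ax":0,"ay":0,"az":0}

```text
time_s: 21.22
position: [0.5479, 0.1132, 0.0431]
tool_rot: [-180.0, 0.1, 104.5]
wrist_force: [2.5, -7.1, 0.4]
opening: 0.0297
grasp_force: 3.6
```

Emit:
play_rows:
  plan:
    - {"gripper":3,"dx":0.03,"dy":0,"dz":0,"ax":0,"ay":0,"az":0}
    - {"gripper":3,"dx":0.06,"dy":0,"dz":0,"ax":0,"ay":0,"az":0}
    - {"gripper":3,"dx":0.06,"dy":0,"dz":0,"ax":0,"ay":0,"az":0}
    - {"gripper":3,"dx":0.06,"dy":0,"dz":0,"ax":0,"ay":0,"az":0}
    - {"gripper":3,"dx":0.06,"dy":0,"dz":0,"ax":0,"ay":0,"az":0}
    - {"gripper":3,"dx":0.06,"dy":0,"dz":0,"ax":0,"ay":0,"az":0}
    - {"gripper":3,"dx":0.06,"dy":0,"dz":0,"ax":0,"ay":0,"az":0}
    - {"gripper":3,"dx":0.06,"dy":0,"dz":0,"ax":0,"ay":0,"az":0}
    - {"gripper":3,"dx":0.06,"dy":0,"dz":0,"ax":0,"ay":0,"az":0}
    - {"gripper":3,"dx":0.06,"dy":0,"dz":0,"ax":0,"ay":0,"az":0}
    - {"gripper":3,"dx":0.06,"dy":0,"dz":0,"ax":0,"ay":0,"az":0}

```text
time_s: 22.6
position: [0.5479, 0.1133, 0.0431]
tool_rot: [-180.0, 0.1, 104.5]
wrist_force: [2.6, -7.5, 2.1]
opening: 0.0302
grasp_force: 4.4
```

Emit:
play_rows:
  plan:
    - {"gripper":3,"dx":-0.2,"dy":0,"dz":0,"ax":0,"ay":0,"az":0}
    - {"gripper":3,"dx":-1,"dy":0,"dz":0,"ax":0,"ay":0,"az":0}
    - {"gripper":3,"dx":-4,"dy":0,"dz":0,"ax":0,"ay":0,"az":0}
    - {"gripper":3,"dx":-8,"dy":0,"dz":-4,"ax":0,"ay":0,"az":0}
    - {"gripper":3,"dx":-10,"dy":0,"dz":-8,"ax":0,"ay":0,"az":0}
    - {"gripper":3,"dx":-10,"dy":0,"dz":-10,"ax":0,"ay":0,"az":0}
    - {"gripper":3,"dx":-10,"dy":0,"dz":-10,"ax":0,"ay":0,"az":0}

```text
time_s: 23.48
position: [0.5735, 0.0183, 0.1445]
tool_rot: [179.8, 0.0, 104.5]
wrist_force: [0.7, 0.4, -0.1]
opening: 0.0298
grasp_force: 0.0
```

```bash
python3 -c "
from h import *
plan([.55,.11,.15],104.55)
a=cv2.resize(eyes.snapshot('top')[170:270,150:290],None,fx=4,fy=4,interpolation=cv2.INTER_CUBIC)
cv2.imwrite('pics/t6.png',a)"
```

```text
t 23.48 now [0.5735 0.0183 0.1445] [179.82   0.   104.52] F [ 0.68  0.4  -0.06] open 0.0298
d cm [ 9.47  0.02 -0.55] a rad [ 0.0032  0.     -0.0005]
```

View pics/t6.png

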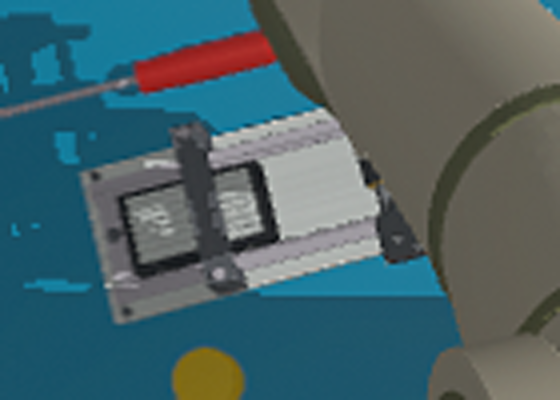

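The module sits straight under the bar (crop about (200,220)) against the stop, and the gripper is clear.

```bash
python3 -c "
from bench import bot
print(bot.job_done())"
```

```text
the job is handed in; nothing more can be done
None
```

I pressed the heat sink home, pushed the module under the bar to the end stop, held it there at about 8 N for over a second, backed the arm clear and handed the job in; the handover returned no verdict.

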